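# Lid the hot-stub pot under its keeper

## Robot

A 6-joint arm with a two-finger parallel gripper is mounted at the origin on the work surface. World frame = base frame: x ahead of the robot, y to its left, z up, the work surface at z = 0. Lengths are in m, angles in rad, forces in N, time in s.
With the tool pointing down it reaches from about 0.35 to 0.925 m from the base axis. Payload 6.4 kg.
Tool frame: the origin (TCP) lies at the very end of the fingers, on their centre line; the grasp point (between the pads) lies 19 mm behind it; z points along the fingers, y is the line along which they close (so a half turn about z gives the same grasp; the last joint's range is limited). The gripper opens to 85 mm and grips with 20 to 120 N. Pads are 22 mm wide; open, the fingers measure 114 mm over their backs; the gripper's body (76 mm by 85 mm) begins 54 mm behind the grasp point. The pads swing forward as they close: fully open they stand 13 mm farther back than shut.
Start: joints at [1.122, 0.245, 1.558, -0, 1.339, -0.174], TCP at [0.176, 0.626, 0.231] pointing down, gripper open.
Joint ranges: [-3.13, 3.13], [-1.02, 2.26], [0.13, 2.54], [-0.95, 4.09], [0.21, 2.88], [-2.74, 2.74]. Speed limits (rad/s): [2.57, 2.57, 3.14, 3.14, 3.14, 3.14].

## Interface

Orientations are given as a 3x3 rotation matrix whose columns are the frame's x, y, z axes.
In Python, from bench import manip gives the robot as it stands. Calls block until the motion is done:
- manip.reach(position, orientation): joint-space move of the TCP to a pose.
- manip.servo_line(position, frame=None, max_speed=0.15): straight line of the TCP; frame=None keeps the orientation; max_speed is the mean speed in m/s.
- manip.movej(angles): joint-space move.
- manip.command_gripper(opening): finger opening in m; the grip force is fixed at half the most; returns when the fingers have stopped.
- manip.sleep(seconds).
- manip.inverse_kinematics(position, orientation): joint angles nearest the present ones, or None.
- manip.get_obs(): the state.
- manip.read_camera(name): name is "scene" or "top" or "wrist"; returns the picture (384x512x3 uint8, red, green, blue); there is no depth.
- manip.calibration(name): a dict with "fovy" (degrees; the focal length in pixels is half the picture's height over the tangent of half this angle, whatever the lens; pixels are square), "cx", "cy" (the principal point, pixels), "pose" (4x4, takes a point from camera to world coordinates). Camera axes: x right, y down, z forward; pixel columns grow to the right and rows downward; lengths in m; the calibration is good to about 2 mm. A picture is of the moment at which its call begins: read the wrist's pose just before it. calibration takes no time and is no camera call; for the wrist camera it gives the pose at the moment of the call.
A pose or a line that the arm cannot do raises manip.IKError and nothing moves.
- manip.hand_in(): hands the job in; it is judged then, once.
Trained networks look in the newest picture that a camera, given by its name, has taken for a name from the list of things; names that differ only in an ending like _2 or _b are one class to them, and where a whole thing is asked for, a point or a joint stands for the part that bears it (a point fixed in the world has none). Each returns a list of dicts, best first, with "p" (0 to 1); they miss things now and then, are a little off and sometimes report something else, mostly with a low value. They report only what shows in the picture. A call takes as long as a camera call. They do not tell look-alikes from the thing itself.
- manip.outline_of(camera, label): "region" (384x512 bool, what is visible of it) and "point" ([column, row] in pixels, amid what is visible of it).
The state is a dict: "clock": time; "q": joint angles; "joint_velocities": joint speeds; "joint_torque": joint torques, N m; "tcp_pos": TCP position; "tool_rot": TCP orientation; "ft_force": force on the tool from outside, world axes, zero at the start; "torque": the same for the moment, N m; "finger_gap": finger opening in m; "grip_force": force on a finger pad.
Only numpy, scipy, OpenCV 4.12 (cv2) and the standard library are available. Lean on these libraries where they do the work, as an engineer would, in place of code of your own. Each camera call takes 0.05 s, during which the arm holds its last target. There are 200 camera calls.

## Task

Take the round steel lid off its sloping rest and put it on the stub pot, tucking its edge under the keeper lip that overhangs one side of the pot's rim and laying it down gently so that it sits fully home and level on the rim. Press down on its handle with about 20 N for a moment to bed the seal, then let go. Leave the other loose things on the bench where they are.

Things in the scene. Friction and masses are not known exactly. Their poses are not given: they have to be found in the camera images.
- lid: round steel lid: disc 148 mm across, 5 mm thick, with a thin seal; under it a plug 122 mm across, 14 mm deep, that enters the pot. Origin: centre of the disc's underside (seating face), z up through the handle. Bridge handle on top: bar 80 mm long along y, 16 wide, 16 tall, centre 36 mm above the origin, open below (z 5 to 28) between legs at y = +-34. Starts on the rest, x up the slope
- rest: fixed grey steel stand; its 170 x 130 mm board slopes 28 degrees, rising along the stand's +x, with a ledge 23 mm high at the low (-x) end. Origin: centre of its base on the bench; the board's middle is 62 mm above it. May stand left or right, changing places with the pot
- pot: open round steel pot fixed to the bench: 140 mm across, 130 inside, 90 high. Origin: centre of its underside. Keeper on its -x side: an upright 40 mm wide (y), inner face at x = -79 mm, carries a lip 5 mm thick that overhangs the rim inwards to x = -62, underside 13 mm above the rim. It overlaps a seated lid by 12 mm: the lid cannot be dropped straight down
- pot_rim (a point): centre of the pot's mouth, at rim height; axes as the pot's
- keeper (a point): middle of the lower inner edge of the keeper's lip, 62 mm from the pot's axis, 13 mm above the rim
- billet: loose bystander: ribbed aluminium cylinder standing upright, 66 mm across, 75 mm high; origin at the centre of its underside
- tube: loose bystander: piece of aluminium tube standing upright, 42 mm across, 80 mm high; origin at the centre of its underside
- flange: loose bystander: flat steel pipe flange (ring) without handle, 100 mm across, 12 mm thick, lying flat; origin at the centre of its underside
- brush: loose bystander: brush lying on the bench near the robot; origin at its underside
- spray: loose bystander: can standing upright, 60 mm across, 170 mm high; origin at the centre of its underside
- wrench: loose bystander: wrench lying on the bench near the robot; origin at its underside
Mind the look-alikes: they are no part of the job. Leave any blue or yellow look-alike of the lid alone.

How it is judged:
By the outcome, as a careful person would: the job done as asked, in the order asked, and still so for the second after the job is handed in, with the robot touching nothing.
It also fails if it takes over 54 s, if anything falls off the work surface, if the arm or the gripper's body presses on something with over 40 N, if the wrist force passes 120 N, or if a joint passes its speed limit or range.

## Working session

There is one attempt and no reset: what is moved stays moved. The work goes in short steps, each a Python script; the robot and the scene stay as the last script left them, time stands still between calls to the robot, and variables do not carry over. Pictures are saved under pics/ and viewed, at most 10 in all, crops included, and the job is handed in when it is done.

```bash
mkdir -p pics; ls; cat > a.py <<'E'
from bench import manip
import cv2, numpy as np
for c in ["scene","top"]:
    im=manip.read_camera(c); cv2.imwrite(f"pics/{c}0.png",im[:,:,::-1])
    k=manip.calibration(c); print(c,k["fovy"],k["cx"],k["cy"]); print(np.round(k["pose"],3))
    for l in ["lid","rest","pot","keeper","pot_rim"]:
        for d in manip.outline_of(c,l)[:3]:
            r=d["region"]; ys,xs=np.nonzero(r) if r is not None else ([0],[0])
            print(c,l,round(d["p"],2),np.round(d["point"],1),r.sum(),(xs.min(),xs.max(),ys.min(),ys.max()) if len(xs) else None)
print(manip.get_obs())
E
python3 a.py; python3 -c "
import cv2,numpy as np
cv2.imwrite('pics/both0.png',np.vstack([cv2.imread('pics/scene0.png'),cv2.imread('pics/top0.png')])[:, :])"
```

```text
pics
scene 57.35631584716076 252.8944327138555 191.08862410372313
[[ 0.229  0.831 -0.507  1.044]
 [ 0.973 -0.189  0.13  -0.04 ]
 [ 0.013 -0.523 -0.852  0.867]
 [ 0.     0.     0.     1.   ]]
scene lid 0.79 [350.9 149.2] 1362 (np.int64(327), np.int64(374), np.int64(131), np.int64(169))
scene lid 0.72 [345.8 266.1] 2584 (np.int64(319), np.int64(377), np.int64(239), np.int64(295))
scene lid 0.29 [137.8 250.3] 3848 (np.int64(103), np.int64(171), np.int64(208), np.int64(285))
scene rest 0.85 [308.5 212.1] 1655 (np.int64(280), np.int64(345), np.int64(170), np.int64(232))
scene pot 0.71 [139.1 249.3] 3885 (np.int64(103), np.int64(172), np.int64(207), np.int64(284))
scene pot 0.69 [314.5 189. ] 1351 (np.int64(284), np.int64(339), np.int64(173), np.int64(204))
scene pot 0.62 [219.8 189. ] 388 (np.int64(211), np.int64(227), np.int64(173), np.int64(200))
scene keeper 0.68 [135.8 250.2] 3815 (np.int64(103), np.int64(171), np.int64(207), np.int64(284))
scene pot_rim 0.93 [136.1 248.2] 3851 (np.int64(103), np.int64(172), np.int64(209), np.int64(284))
top 52.997201268151706 261.43503304052575 192.2
[... 1093 characters left out ...]
871689e+00, -1.74127503e-01]), 'joint_velocities': array([-0.00043556, -0.00083646, -0.00038034,  0.00026767,  0.0005786 ,
        0.00055778]), 'joint_torque': array([-3.61143684e-04, -4.29270136e+01, -3.26248777e+01, -1.65305401e-04,
        6.35870929e-04, -1.71157126e-05]), 'tcp_pos': array([0.17632969, 0.62563371, 0.2312942 ]), 'tool_rot': array([[-9.62501122e-01,  2.71277697e-01, -4.35173621e-05],
       [ 2.71277697e-01,  9.62501123e-01,  4.41977679e-07],
       [ 4.20054086e-05, -1.13798858e-05, -9.99999999e-01]]), 'ft_force': array([-0.75064448, -0.63280232, -0.48935041]), 'torque': array([ 0.03504056,  0.00696325, -0.03005969]), 'grip_force': 0.0, 'finger_gap': 0.08559208648250728}
```

View pics/scene0.png

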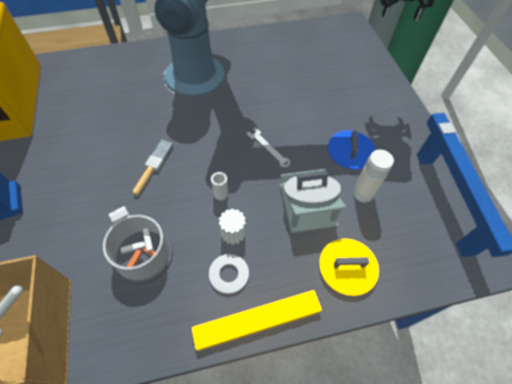

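View pics/top0.png

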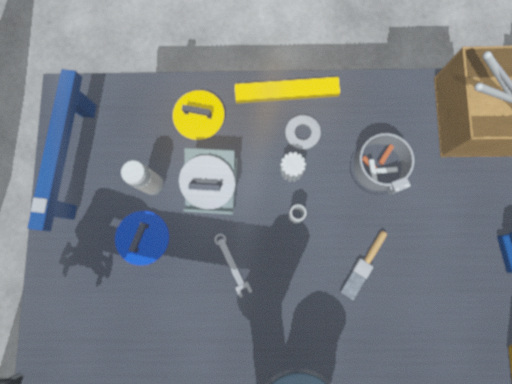

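The scene shows the grey lid on its rest at scene (312,187) / top (208,181), with its bar lying along world y. The pot is at top (383,163), with the keeper at (401,184). The blue and yellow lids are look-alikes. Next I'll look closer with the wrist camera.

```bash
cat > h.py <<'E'
from bench import manip
import cv2, numpy as np
def K(k):
    f=192/np.tan(np.radians(k["fovy"])/2); return f
def ray(k,uv,z):
    f=K(k);d=k["pose"][:3,:3]@np.array([(uv[0]-k["cx"])/f,(uv[1]-k["cy"])/f,1]);o=k["pose"][:3,3]
    return o+d*(z-o[2])/d[2]
def proj(k,P):
    P=np.atleast_2d(P);c=(P-k["pose"][:3,3])@k["pose"][:3,:3];f=K(k)
    return np.c_[k["cx"]+f*c[:,0]/c[:,2],k["cy"]+f*c[:,1]/c[:,2]]
def down(yaw): # tool x at yaw, z down
    c,s=np.cos(yaw),np.sin(yaw); return np.array([[c,s,0],[s,-c,0],[0,0,-1.]])
E
cat > b.py <<'E'
from h import *
k=manip.calibration("top")
for n,uv,z in [("lid",(206,182),.09),("bar",(206,184),.11),("pot",(383,163),.09),("keep",(401,184),.105)]: print(n,ray(k,uv,z).round(3))
w=manip.calibration("wrist"); o=manip.get_obs()
T=np.eye(4);T[:3,:3]=o["tool_rot"];T[:3,3]=o["tcp_pos"]
X=np.linalg.inv(T)@w["pose"]; print(w["fovy"],w["cx"],w["cy"]);print(X.round(3))
np.save("X.npy",X)
lid=ray(k,(206,182),.09);pot=ray(k,(383,163),.09)
for nm,p,h in [("lid",lid,.33),("pot",pot,.33)]:
    # place camera axis over p
    best=None
    for yaw in np.arange(-np.pi,np.pi,.2):
        R=down(yaw);c=X[:3,3];d=X[:3,2]
        off=R@c;dd=R@d
        L=h-.09+off[2]; pos=np.array([p[0],p[1],h])-[off[0],off[1],0]-np.r_[(dd*L/-dd[2])[:2],0]
        q=manip.inverse_kinematics(pos,R)
        if q is not None:
            cost=np.abs(q-o["q"]).max()
            if best is None or cost<best[0]: best=(cost,pos,R,q)
    print(nm,best[0],best[1]); manip.movej(best[3]); manip.sleep(.2)
    k2=manip.calibration("wrist"); im=manip.read_camera("wrist"); cv2.imwrite(f"pics/w{nm}.png",im[:,:,::-1]); np.save(f"k_{nm}.npy",k2,allow_pickle=True)
    for l in ([ "lid","rest"] if nm=="lid" else ["pot","keeper"]):
        for d in manip.outline_of("wrist",l)[:1]:
            np.save(f"reg_{nm}_{l}.npy",d["region"]); print(l,d["p"],d["point"])
print(manip.get_obs()["clock"])
E
python3 b.py
```

```text
lid [0.593 0.237 0.09 ]
bar [0.584 0.233 0.11 ]
pot [ 0.639 -0.222  0.09 ]
keep [ 0.581 -0.26   0.105]
71.33984132667368 257.56695975050354 186.1687209376076
[[ 0.001 -0.963 -0.271  0.068]
 [ 1.     0.001 -0.    -0.001]
 [ 0.001 -0.271  0.963 -0.142]
 [ 0.     0.     0.     1.   ]]
lid 0.8574471257426255 [0.58314616 0.2746067  0.33      ]
lid 0.8 [205.8, 38.2]
rest 0.58 [309.4, 185.4]
pot 1.5647669563495021 [ 0.65962737 -0.18818701  0.33      ]
pot 0.84 [261.3, 186.6]
keeper 0.84 [262.6, 188.1]
4.9917
```

View pics/wlid.png

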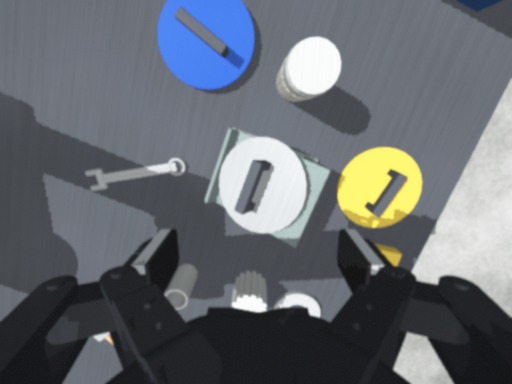

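View pics/wpot.png

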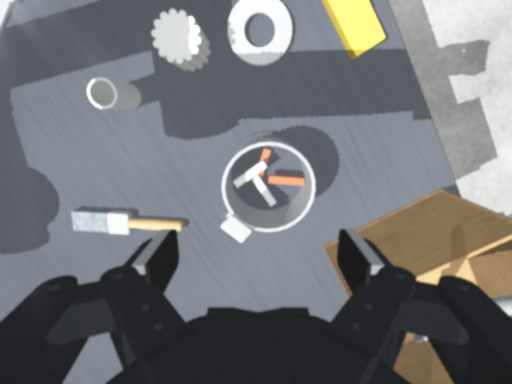

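wlid shows the lid at (263,185). The bar is displaced toward the ledge and the robot side, so the slope rises along about +x. wpot shows the pot rim at (268,186) with the keeper at (236,229). I'll fit circles to both, using several wrist views from opposed yaws so that camera offsets cancel.

```bash
cat >> h.py <<'E'
from scipy.optimize import minimize, least_squares
def ring(C,A,B,r,n=180):
    t=np.linspace(0,2*np.pi,n,endpoint=False)
    return C+r*(np.cos(t)[:,None]*A+np.sin(t)[:,None]*B)
def samp(g,uv):
    uv=uv.astype(np.float32); return cv2.remap(g,uv[:,:1],uv[:,1:],cv2.INTER_LINEAR,borderMode=cv2.BORDER_REPLICATE)[:,0]
def potscore(p,k,g):
    C=np.array([p[0],p[1],.09]);ex,ey=np.eye(3)[:2]
    f=lambda r:samp(g,proj(k,ring(C,ex,ey,r)))
    return -(np.median(f(.0675))*2+f(.0675).mean()-.5*np.minimum(f(.0735),200).mean()-.5*np.median(f(.0735))-np.median(f(.062)))
def search(fun,x0,span=.02,steps=(.004,.0015,.0005)):
    x=np.array(x0,float)
    for i,s in enumerate(steps):
        n=int(round((span if i==0 else steps[i-1]*1.5)/s)); 
        G=[(fun(x+[a*s,b*s]),a,b) for a in range(-n,n+1) for b in range(-n,n+1)]
        v,a,b=min(G); x=x+[a*s,b*s]
    return x,v
def keeperyaw(p,k,g):
    # bright lip block: radius 0.062..0.079, |y|<.02, z=.108
    best=[]
    for a in np.radians(np.arange(0,360,1.)):
        d=-np.array([np.cos(a),np.sin(a),0]);e=np.array([-d[1],d[0],0])
        C=np.array([p[0],p[1],.108])
        U=lambda y0,y1:samp(g,proj(k,np.array([C+d*r+e*y for r in np.linspace(.066,.085,8) for y in np.linspace(y0,y1,10)])))
        best.append((U(-.019,.019).mean()-.5*U(-.03,-.021).mean()-.5*U(.021,.03).mean(),np.degrees(a)))
    return sorted(best)[::-1][:4]
def gray(fn): return cv2.GaussianBlur(cv2.cvtColor(cv2.imread(fn),cv2.COLOR_BGR2GRAY),(3,3),0)
def frame28(yaw,th=np.radians(28)):
    c,s=np.cos(yaw),np.sin(yaw)
    return np.array([[c*np.cos(th),-s,-c*np.sin(th)],[s*np.cos(th),c,-s*np.sin(th)],[np.sin(th),0,np.cos(th)]])
def camview(X,Tp,R0,dist,rolls,q0,off=(0,0)):
    """camera axis along -R0 z at dist above Tp; choose nearest roll"""
    best=None
    for r in rolls:
        x=np.cos(r)*R0[:,0]+np.sin(r)*R0[:,1];z=-R0[:,2];y=np.cross(z,x)
        M=np.eye(4);M[:3,:3]=np.c_[x,y,z];M[:3,3]=Tp-z*dist
        T=M@np.linalg.inv(X); q=manip.inverse_kinematics(T[:3,3],T[:3,:3])
        if q is not None:
            c=np.abs(q-q0).max()
            if best is None or c<best[0]: best=(c,q,r,T)
    return best
E
cat > c.py <<'E'
from h import *
X=np.load("X.npy"); E=np.eye(3); o=manip.get_obs()
k=np.load("k_pot.npy",allow_pickle=True).item()
p,v=search(lambda x:potscore(x,k,gray("pics/wpot.png")),(.639,-.222)); print("pot",p,v,keeperyaw(p,k,gray("pics/wpot.png")))
P=np.r_[p,.09]
done=[]
for i in range(3):
    cand=[r for r in np.arange(-np.pi,np.pi,.1) if all(abs((r-d+np.pi)%(2*np.pi)-np.pi)>1.9 for d in done)]
    b=camview(X,P,E,.27,cand,o["q"])
    if b is None: print("none",i);continue
    done.append(b[2]); print("roll",b[2],"tcp",b[3][:3,3].round(3))
    if b[3][2,3]<.14: continue
    manip.movej(b[1]);manip.sleep(.2);k=manip.calibration("wrist");im=manip.read_camera("wrist")
    fn=f"pics/pot{i}.png";cv2.imwrite(fn,im[:,:,::-1]);np.save(f"k_pot{i}.npy",k,allow_pickle=True)
    g=gray(fn);x,v=search(lambda x:potscore(x,k,g),p);print(i,x,v,keeperyaw(x,k,g))
print(manip.get_obs()["clock"])
E
python3 c.py
```

```text
pot [ 0.6525 -0.2335] -412.31944444444446 [(np.float64(89.14375), np.float64(20.0)), (np.float64(87.7), np.float64(21.0)), (np.float64(85.06250000000001), np.float64(19.0)), (np.float64(81.43749999999999), np.float64(22.0))]
roll -0.5415926535897908 tcp [ 0.639 -0.257  0.205]
0 [ 0.653 -0.234] -344.7888888888889 [(np.float64(111.99375000000002), np.float64(20.0)), (np.float64(108.70625000000001), np.float64(19.0)), (np.float64(103.03125), np.float64(21.0)), (np.float64(98.6375), np.float64(18.0))]
roll 1.3584073464102104 tcp [ 0.679 -0.238  0.205]
1 [ 0.6525 -0.2335] -446.3555555555555 [(np.float64(87.7375), np.float64(20.0)), (np.float64(85.875), np.float64(21.0)), (np.float64(79.95625000000001), np.float64(19.0)), (np.float64(76.21874999999999), np.float64(22.0))]
roll -2.4415926535897925 tcp [ 0.634 -0.213  0.205]
2 [ 0.6525 -0.2335] -429.77222222222224 [(np.float64(113.12499999999999), np.float64(20.0)), (np.float64(111.04375), np.float64(21.0)), (np.float64(104.15625000000001), np.float64(19.0)), (np.float64(99.8125), np.float64(22.0))]
11.075
```

```bash
cat > d.py <<'E'
from h import *
X=np.load("X.npy"); 
p=np.array([.6525,-.2335,.09])
def draw(im,k,P,c): 
    for u in proj(k,P): cv2.circle(im,tuple(int(round(a)) for a in u),0,c,-1)
E3=np.eye(3)
a=np.radians(20);d=-np.array([np.cos(a),np.sin(a),0]);e=np.array([-d[1],d[0],0])
lip=[p+[0,0,.018]+d*r+e*y for r,y in [(.062,-.02),(.062,.02),(.079,.02),(.079,-.02)]]
out=[]
for fn,k in [("pics/pot0.png",np.load("k_pot0.npy",allow_pickle=True).item()),("pics/top0.png",manip.calibration("top"))]:
    im=cv2.imread(fn)
    draw(im,k,ring(p,E3[0],E3[1],.07),(0,0,255));draw(im,k,ring(p,E3[0],E3[1],.065),(0,255,0));draw(im,k,lip,(255,0,255))
    out.append(im[90:290,100:450] if "pot0" in fn else cv2.resize(im[110:210,330:430],(200,200),interpolation=cv2.INTER_NEAREST))
# lid
o=manip.get_obs();L=np.array([.593,.237,.09])
b=camview(X,L,frame28(0.),.27,np.arange(-np.pi,np.pi,.1),o["q"]);print(b[2],b[3][:3,3])
q=b[1].copy()
manip.movej(q);manip.sleep(.2);k=manip.calibration("wrist");im=manip.read_camera("wrist");cv2.imwrite("pics/lid0.png",im[:,:,::-1]);np.save("k_lid0.npy",k,allow_pickle=True)
w=np.zeros((384,552,3),np.uint8);w[:200,:350]=out[0];w[:200,352:]=out[1]
cv2.imwrite("pics/comb1.png",np.vstack([w[:200,:512+40],np.pad(im[:,:,::-1],((0,0),(0,40),(0,0)))]))
print(proj(k,L),manip.get_obs()["clock"])
E
python3 d.py
```

```text
-1.1415926535897913 [0.51752229 0.22497229 0.18012934]
[[255.05108481 186.36596176]] 12.975
```

View pics/comb1.png

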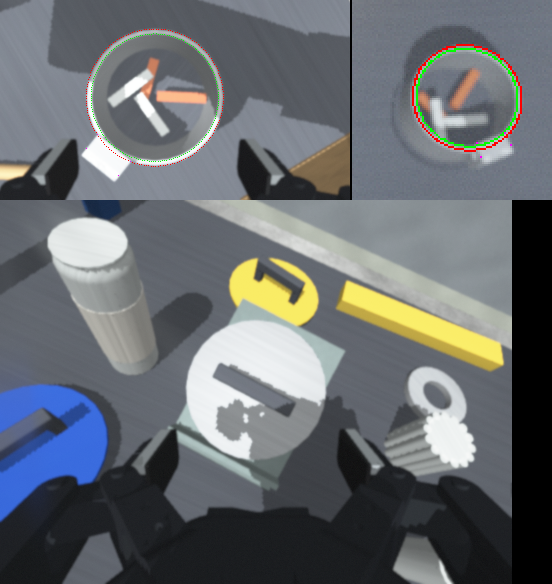

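Overlays: the fitted rim circles lie on the rim in both the wrist and top views. The lid is seen along its normal at (256,190), with the bar from (217,169) to (292,208) and the ledge at its low side. Next I'll fit the lid pose from several views.

```bash
cat > e.py <<'E'
from h import *
V=[(gray(f"pics/{n}.png"),np.load(f"k_{kk}.npy",allow_pickle=True).item(),1.) for n,kk in [("lid0","lid0"),("wlid","lid")]]
V+=[(gray(f"pics/{n}0.png"),manip.calibration(n),.6) for n in ("top","scene")]
def score(p,V=V):
    R=frame28(p[3]);C=np.array(p[:3]);s=0
    f=lambda g,k,P:samp(g.astype(np.float32),proj(k,C+np.asarray(P)@R.T))
    t=np.linspace(0,2*np.pi,120,endpoint=False);ci=np.c_[np.cos(t),np.sin(t),0*t]
    for g,k,w in V:
        w1=.002 if w==1 else .003
        a=f(g,k,ci*(.074-w1)+[0,0,.005])-f(g,k,ci*(.074+w1)+[0,0,.005])
        s+=w*np.clip(a,0,60).mean()
        y=np.linspace(-.038,.038,30)
        for sg in(1,-1):
            b=f(g,k,np.c_[0*y+sg*(.008+w1),y,0*y+.044])-f(g,k,np.c_[0*y+sg*(.008-w1),y,0*y+.044])
            s+=w*np.clip(np.abs(b) if 0 else b,-20,60).mean()*.4
            x=np.linspace(-.007,.007,10)
            b=f(g,k,np.c_[x,0*x+sg*(.04+w1),0*x+.044])-f(g,k,np.c_[x,0*x+sg*(.04-w1),0*x+.044])
            s+=w*np.clip(b,-20,60).mean()*.3
    return -s
from scipy.optimize import differential_evolution
for VV in (V,V[:2],V[2:]):
    r=differential_evolution(lambda p:score(p,VV),[(.55,.64),(.20,.28),(.05,.11),(-.5,.5)],seed=1,popsize=20,maxiter=120,tol=1e-6)
    print(r.x.round(4),r.fun)
    if VV is V: np.save("lid.npy",r.x);x=r.x
R=frame28(x[3]);im=cv2.imread("pics/lid0.png");k=V[0][1]
t=np.linspace(0,2*np.pi,200)
pts=np.vstack([np.c_[.074*np.cos(t),.074*np.sin(t),0*t+.005],[[sx*.008,y,.044] for sx in(1,-1) for y in np.linspace(-.04,.04,40)]])
for u in proj(k,x[:3]+pts@R.T): cv2.circle(im,tuple(int(round(a)) for a in u),0,(0,0,255),-1)
im2=cv2.imread("pics/scene0.png");k=V[3][1]
for u in proj(k,x[:3]+pts@R.T): cv2.circle(im2,tuple(int(round(a)) for a in u),0,(0,0,255),-1)
cv2.imwrite("pics/fit.png",np.hstack([im[90:290,150:360],cv2.resize(im2[160:240,270:354],(210,200))]))
E
python3 e.py
```

```text
[ 0.5996  0.2361  0.0723 -0.0575] -311.6600646972656
[ 0.5996  0.2364  0.0728 -0.0667] -231.04071044921875
[ 0.6017  0.2381  0.0564 -0.1113] -88.23738098144531
```

View pics/fit.png

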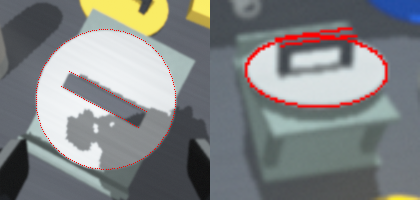

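```bash
cat > f.py <<'E'
from h import *
x=np.load("lid.npy"); x=x.copy(); R=frame28(x[3]); o=manip.get_obs()
best=None
pot=np.array([.6525,-.2335,.09])
for s in (1,-1):
    mk=lambda R:np.c_[np.cross(s*R[:,0],-R[:,2]),s*R[:,0],-R[:,2]]
    q1=manip.inverse_kinematics(x[:3]+R[:,2]*.097,mk(R))
    qs=[manip.inverse_kinematics(pot+[0,0,z]+frame28(np.radians(20),t)[:,2]*.017,mk(frame28(np.radians(20),t))) for z,t in ((.1,.26),(0,0.))]
    print(s,q1,qs)
    if q1 is not None and all(a is not None for a in qs):
        c=np.abs(q1-o["q"]).max()+np.abs(qs[0]-q1).max()
        if best is None or c<best[0]: best=(c,s,q1,mk(R))
print(best[:2]);np.save("s.npy",best[1])
manip.command_gripper(.06)
manip.movej(best[2]); manip.servo_line(x[:3]+R[:,2]*.017,best[3],max_speed=.08)
a=manip.get_obs();print(a["ft_force"],a["tcp_pos"],x[:3]+R[:,2]*.017)
manip.command_gripper(0.0);manip.sleep(.3)
a=manip.get_obs();print(a["finger_gap"],a["grip_force"],a["ft_force"],a["torque"],a["clock"])
E
python3 f.py
```

```text
1 [ 0.28664288  0.01371255  2.0149871  -0.25951839  0.66529412  0.51242672] [array([-0.58978412,  0.25413686,  1.60979008,  0.23116733,  1.13225095,
       -1.02208811]), array([-5.06855321e-01,  4.65708111e-01,  1.51498830e+00, -4.44089210e-16,
        1.16089624e+00, -8.55921171e-01])]
-1 [ 0.28664288  0.01371255  2.0149871  -0.25951839  0.66529412 -2.62916593] [array([-0.58978412,  0.25413686,  1.60979008,  0.23116733,  1.13225095,
        2.11950455]), array([-5.06855321e-01,  4.65708111e-01,  1.51498830e+00, -4.44089210e-16,
        1.16089624e+00,  2.28567148e+00])]
(np.float64(2.4610248688008602), 1)
[-0.03808055  0.59255744  0.12426348] [0.59186521 0.23675052 0.08793686] [0.59163858 0.23659009 0.08735078]
0.01489780841287616 59.61122274398804 [-5.6728371   0.18063857  6.27518189] [-0.02872322  0.58262648 -0.14612037] 16.1583
```

```bash
cat >> h.py <<'E'
YAW=np.radians(20);POT=np.array([.6525,-.2335,.09]);G=.017
def lidpose(x0,z0,th):
    R=frame28(YAW,th);C=POT+np.array([np.cos(YAW),np.sin(YAW),0])*x0+[0,0,z0]
    return C+R[:,2]*G, np.c_[np.cross(R[:,0],-R[:,2]),R[:,0],-R[:,2]]
E
cat > g.py <<'E'
from h import *
x=np.load("lid.npy");R=frame28(x[3]);a=manip.get_obs();T=a["tool_rot"]
p=a["tcp_pos"]+R[:,2]*.04;manip.servo_line(p,max_speed=.08)
p=p+[0,0,.10];manip.servo_line(p,max_speed=.2)
manip.sleep(.3);a=manip.get_obs();print(a["finger_gap"],a["ft_force"],a["torque"])
P,Rt=lidpose(.017,.10,np.radians(15))
manip.servo_line(P,Rt,max_speed=.2);manip.sleep(.3)
a=manip.get_obs();print(a["finger_gap"],a["ft_force"],a["torque"],a["tcp_pos"]-P)
W=[]
for c in("wrist","scene"): 
    im=manip.read_camera(c)[:,:,::-1];k=manip.calibration(c);im=im.copy()
    Rl=frame28(YAW,np.radians(15));C=P-Rl[:,2]*G
    t=np.linspace(0,2*np.pi,160)
    for z in(0,.005):
        for u in proj(k,C+np.c_[.074*np.cos(t),.074*np.sin(t),0*t+z]@Rl.T): cv2.circle(im,tuple(int(round(v)) for v in u),0,(0,0,255),-1)
    W.append(im if c=="wrist" else cv2.resize(im[150:310,50:250],(480,384)))
cv2.imwrite("pics/held.png",cv2.resize(np.hstack(W),(800,310)))
print(manip.get_obs()["clock"])
E
python3 g.py
```

```text
0.014966358412970254 [-0.10074312  0.08566337 -5.77517744] [-0.01853992  0.64028475 -0.00711927]
0.014989210094778781 [-0.29666031  0.65542368 -4.560449  ] [-0.17256063  0.31969643  0.00832452] [1.96094653e-06 1.95125855e-04 6.10151240e-05]
20.7
```

View pics/held.png

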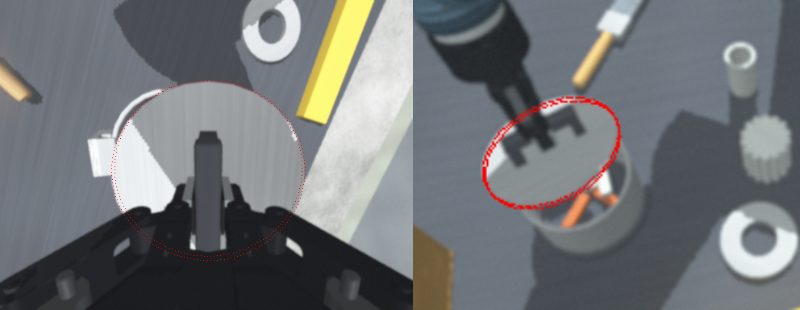

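The held lid matches its model outline in both views. Next: descend, slide under the lip, then level.

```bash
cat > i.py <<'E'
from h import *
r=np.radians
def go(x0,z0,th,v):
    P,Rt=lidpose(x0,z0,r(th));manip.servo_line(P,Rt,max_speed=v)
    a=manip.get_obs();f=a["ft_force"]-f0;print(x0,round(z0,4),th,f.round(1),(a["torque"]-t0).round(2),round(a["clock"],1))
    return np.linalg.norm(f)
f0=np.zeros(3);t0=np.zeros(3)
go(.017,.05,10,.1);manip.sleep(.3);a=manip.get_obs();f0,t0=a["ft_force"],a["torque"];np.save("f0.npy",[f0,t0])
go(.017,.015,10,.05)
for x0 in(.011,.005,-.001):
    if go(x0,.015,10,.03)>6: raise SystemExit("contact")
for th in(8,6,4,2,0):
    if go(-.001,.070*np.tan(r(th))+.0015+.0012*th/10,th,.02)>6: raise SystemExit("contact rot")
E
python3 i.py
```

```text
0.017 0.05 10 [ 0.2  0.3 -5.4] [-0.11  0.29 -0.06] 21.4
0.017 0.015 10 [-0.3 -0.8 -0.2] [-0.   -0.09  0.06] 22.5
0.011 0.015 10 [ 0.  -0.4  0.2] [ 0.02 -0.06 -0.  ] 22.9
0.005 0.015 10 [-0.6 -1.   0.3] [-0.04 -0.06  0.07] 23.2
-0.001 0.015 10 [-1.  -0.9 -0.8] [ 0.01 -0.04  0.01] 23.6
-0.001 0.0123 8 [-1.9 -0.8  0.6] [ 0.04 -0.07  0.06] 23.8
-0.001 0.0096 6 [-1.1 -0.2  0.5] [-0.01 -0.14  0.03] 24.1
-0.001 0.0069 4 [-1.  -0.1  0.8] [ 0.01 -0.21  0.02] 24.4
-0.001 0.0042 2 [-1.2 -0.3  1. ] [ 0.12 -0.24  0.06] 24.7
-0.001 0.0015 0 [-0.6 -1.   0.6] [ 0.12 -0.31  0.1 ] 25.0
```

```bash
cat > j.py <<'E'
from h import *
P,Rt=lidpose(0,.0015,0.);manip.servo_line(P,Rt,max_speed=.02)
z=.0015;log=[];pk=0
while z>-.006:
    fz=np.mean([manip.get_obs()["ft_force"][2] for _ in range(1)])
    if fz>18.5: break
    z-=.0003 if fz<3 else .00015
    P,_=lidpose(0,z,0.);manip.servo_line(P,Rt,max_speed=.01)
    a=manip.get_obs();log.append((round(z*1e3,2),round((a["tcp_pos"][2]-.09-G)*1e3,2),a["ft_force"].round(1).tolist(),a["torque"].round(2).tolist()))
for l in log[::3]+log[-1:]:print(l)
for _ in range(6): manip.sleep(.15);a=manip.get_obs();print(a["ft_force"].round(1),a["finger_gap"],a["clock"])
E
python3 j.py
```

```text
(1.2, np.float64(1.18), [-0.2, -0.1, -4.4], [-0.05, -0.0, 0.04])
(0.3, np.float64(0.25), [0.3, 0.1, -5.7], [0.02, -0.04, -0.0])
(-0.6, np.float64(-0.64), [1.1, 0.7, -6.2], [0.0, -0.03, 0.01])
(-1.5, np.float64(-1.53), [0.1, 0.6, -4.5], [0.01, 0.06, 0.02])
(-2.4, np.float64(-1.88), [-1.3, 0.4, -0.9], [0.07, 0.35, 0.06])
(-3.0, np.float64(-1.92), [-5.2, 1.6, 5.9], [0.33, 0.87, -0.01])
(-3.45, np.float64(-1.93), [-6.5, 1.7, 7.3], [0.41, 1.04, 0.04])
(-3.9, np.float64(-1.91), [-7.4, 2.0, 9.8], [0.5, 1.23, 0.0])
(-4.35, np.float64(-1.94), [-8.6, 3.3, 11.7], [0.54, 1.4, -0.01])
(-4.8, np.float64(-1.92), [-10.2, 3.3, 14.6], [0.63, 1.65, 0.04])
(-5.25, np.float64(-1.93), [-10.6, 2.5, 16.3], [0.73, 1.74, 0.0])
(-5.7, np.float64(-1.94), [-12.7, 4.6, 17.8], [0.8, 1.93, -0.02])
(-5.85, np.float64(-1.96), [-11.8, 3.9, 18.9], [0.81, 2.03, 0.0])
[-13.2   4.   18.8] 0.01489254807213263 34.1167
[-13.4   4.1  18.9] 0.01523125179663324 34.2667
[-11.5   4.   18.8] 0.015071517175792503 34.4167
[-12.4   5.   18.2] 0.015081166974569179 34.5667
[-12.6   4.5  18.4] 0.014885919925404771 34.7167
[-13.1   3.8  18.3] 0.014748587345330397 34.8667
```

```bash
cat > k.py <<'E'
from h import *
P,Rt=lidpose(0,-.0022,0.);manip.servo_line(P,Rt,max_speed=.02);manip.sleep(.2);print(manip.get_obs()["ft_force"])
manip.command_gripper(.04);a=manip.get_obs();print(a["ft_force"],a["finger_gap"],a["tcp_pos"])
P,_=lidpose(0,.13,0.);manip.servo_line(P,Rt,max_speed=.1);manip.sleep(.3)
print(manip.get_obs()["ft_force"],manip.get_obs()["clock"])
W=[]
for c in("wrist","scene"): 
    im=manip.read_camera(c)[:,:,::-1].copy();k=manip.calibration(c)
    t=np.linspace(0,2*np.pi,160)
    for u in proj(k,POT+np.c_[.074*np.cos(t),.074*np.sin(t),0*t+.005]): cv2.circle(im,tuple(int(round(v)) for v in u),0,(0,0,255),-1)
    W.append(im if c=="wrist" else cv2.resize(im[180:308,60:220],(480,384)))
cv2.imwrite("pics/done.png",cv2.resize(np.hstack(W),(800,310)))
E
python3 k.py
```

```text
[-1.18636502  0.05974528  3.52234035]
[ 0.3277347  -0.36560953  0.14251821] 0.04001758072350167 [ 0.65249083 -0.23344203  0.10446351]
[-0.02723696 -0.30942881  0.53255575] 37.5333
```

View pics/done.png

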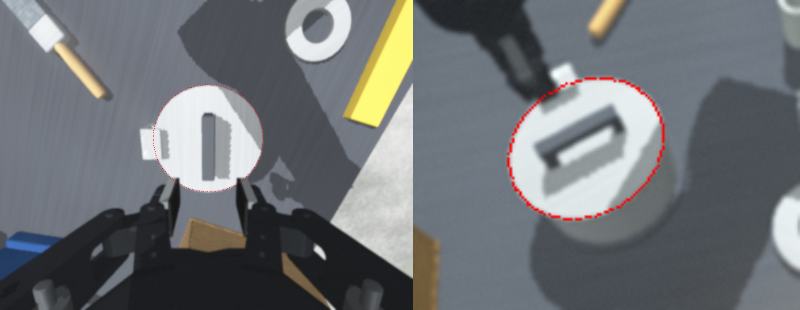

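The lid lies level on the rim, and its outline matches the seated model. Its edge is under the keeper at about (155,143) in the left half of the picture. The gripper is clear.

```bash
python3 -c "
from bench import manip
print(manip.hand_in())"
```

```text
the job is handed in; nothing more can be done
None
```

The lid is on the pot with its edge under the keeper lip and level on the rim; I pressed it with about 19 N, let go, and handed the job in at about 38 s, without touching the other things on the bench.

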